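# Start a large cup on the pod brewer

### The job

A pod is loaded and a mug stands under the spout: start a large coffee on the pod brewer. With your fingertips push the hinged filling lid of its water tank down until it is fully shut and push the pod drawer fully home, then press the large-cup button (the widest of the three on top) right down and let it come up again. Do not press the other two buttons, do not pick anything up, and leave the mug and everything else on the counter where it stands.

Things in the scene. Friction and masses are not known exactly. Their poses are not given: they have to be found in the camera images.
- brewer: Grey pod coffee brewer, fixed. Origin on the counter under its housing; +x from its front to its rear (away from the robot), +y to its left, z up. In this frame: housing y -75 to 75 mm, flat top z 235; brew head over the drip tray, front x -95, underside z 157, with the pod drawer in it; clear water tank on the left, y 76 to 164, x -95 to 76, rim z 215; three buttons in a row on top at x 26.
- pod_drawer (a joint): How far the pod drawer stands out of the brew head, in m: 0 = fully home, at most 0.060; it slides along the brewer's x axis and shuts towards +x. It has light sliding friction (about 1.5 N) and stays where it is left.
- drawer_front (a point): Centre of the outer face of the drawer's steel front plate: 104 mm wide (y), 50 mm tall (this point is half-way up, z = 197 mm), 14 mm thick. Shut, this face stands 16 mm in front of the head (brewer x = -111 mm). The plate's top edge is 13 mm below the brewer's flat top.
- tank_lid (a joint): Opening angle of the tank's filling lid, in rad: 0 = fully shut (lying flat), about 1.57 = upright, at most 1.85 (leaning back, away from the robot). Tight hinge: it stays at any angle where it is left and takes about 1 N at its free edge to move.
- lid_hinge (a point): Middle of the lid's hinge line (along brewer y), at (2, 120, 215.5) mm in the brewer frame. Has the lid's axes: the white lid runs 98 mm along its own -x (plus an 8 mm tab), is 88 mm wide (y) and 7 mm thick (own z 0 to 7). Shut, they agree with the brewer's; opening swings the free edge up and rearward, so its outer (+z) face looks to the rear.
- lid_edge (a point): Middle of the lid's free edge (the edge opposite the hinge), on its outer face, 98 mm from the hinge line.
- cup_large (a joint): Travel of the large-cup button in m: 0 = up, 0.005 = fully down; sprung, about 1.4 N to start and 5 N fully down. Counts as pressed beyond 0.003 m.
- large_top (a point): Centre of the top of the large-cup button: a plain round steel button 26 mm wide, the widest, at the right-hand end of the row (brewer y = -45 mm), its top 7 mm above the panel, z = 242.5 mm when up. Pressed along -z.
- cup_medium (a joint): Travel of the middle button (20 mm wide, brewer y = 0), not to be pressed; as for the large one.
- cup_small (a joint): Travel of the small button (15 mm wide, at the left-hand end, brewer y = +45 mm), not to be pressed; as for the large one.
- mug: White mug 80 mm across and 90 mm tall standing on the drip tray (30 mm above the counter) under the spout; origin at the centre of its underside; its handle is at its own +y.
- pod_a: Small coffee pod, a white tapered tub 44 mm tall, 51 mm across its foil top, standing on the counter by the brewer's front right corner; origin at its underside. A bystander.
- pod_b: The same kind of pod, standing on the counter in front of the water tank; origin at its underside. A bystander.
- cup_stack: Stack of upturned white paper cups, 86 mm across, 145 mm tall, to the right of the brewer; origin at its underside. A bystander.
- stirrers: White pot of red stirrers, 90 mm across, 105 mm tall (stirrers to 140 mm), well away from the brewer; origin at its underside. A bystander.
- creamers: Brown wicker bowl of creamer tubs, 144 mm across, about 70 mm tall, well away from the brewer; origin at its underside. A bystander.
- sugar: Sugar pourer with a steel top, 74 mm across, 150 mm tall, well away from the brewer; origin at its underside. A bystander.
- spoon: Steel spoon 160 mm long lying on the counter, nearer the robot; origin at its underside. A bystander.

How it is judged (in metres and radians):
On the way, in this order (a step that is already met when the one before it is completed fails the run):
1. the tank's filling lid and the pod drawer are both shut, in either order (value of joint pod_drawer below 0.003 m and value of joint tank_lid below 0.05 rad), for 0.2 s.
2. with both shut, the large-cup button is pressed down (all of step 1 and value of joint cup_large above 0.003 m), for 0.05 s.
At the end, for the whole second after the job is handed in: The pod drawer is within 3 mm of fully home, the tank lid within 0.05 rad (5 mm at its edge) of shut, the large-cup button has been pressed more than 3 mm after both were shut and has come up again, and the mug stands upright on the drip tray within 15 mm of where it was (all of step 1 and value of joint cup_large below 0.0015 m and distance of mug from where it was at the start of the episode below 0.015 m and angle between mug's own z axis and vertical below 0.1 rad and linear speed of mug below 0.02 m/s); the robot touches nothing.
It fails at once if the small or the middle button is pressed (value of joint any of cup_small, cup_medium above 0.003 m).
It fails at once if the large-cup button is pressed while the drawer or the lid is still open (value of joint cup_large above 0.003 m and (value of joint pod_drawer above 0.006 m or value of joint tank_lid above 0.1 rad)).
It fails at once if the mug is lifted, carried or shoved more than 15 mm (distance of mug from where it was at the start of the episode above 0.015 m).
It fails at once if a bystander on the counter is lifted, carried or shoved more than 25 mm (distance of any of pod_a, pod_b, cup_stack, stirrers, creamers, sugar, spoon from where it was at the start of the episode above 0.025 m).
It also fails if it takes over 48 s, if anything falls off the work surface, if the arm or the gripper's body presses on something with over 40 N, if the wrist force passes 120 N, or if a joint passes its speed limit or range.

### The arm

A 7-joint arm with a two-finger parallel gripper is mounted at the origin on the work surface. World frame = base frame: x ahead of the robot, y to its left, z up, the work surface at z = 0. Lengths are in mm, angles in rad, forces in N, time in s.
With the tool pointing down it reaches from about 400 to 875 mm from the base axis. Payload 4.4 kg.
Tool frame: the origin (TCP) lies on the centre line of the jaws, within the pads' length; the fingertips stand 25 mm ahead of it and the grasp point (between the pads) lies 6 mm ahead of it; x points along the fingers, y is the direction in which the jaws open and shut, and the axes are right-handed (so a half turn about x gives the same grasp; the last joint's range is limited). The gripper opens to 85 mm and grips with 20 to 120 N. Pads are 22 mm wide; open, the fingers measure 114 mm over their backs; the gripper's body (76 mm by 85 mm) begins 54 mm behind the grasp point. The pads swing forward as they close: fully open they stand 13 mm farther back than shut.
Start: joints at [-1.269, 0.628, 0.038, 1.517, -0.027, 0.996, -0.02], TCP at [233.694, 606.551, 256.313] pointing down, gripper open.
Joint ranges: [-3.06, 3.06], [-0.37, 2.12], [-1.25, 1.32], [0.18, 2.47], [-1.1, 4.24], [0.23, 1.98], [-2.94, 2.94]. Speed limits (rad/s): [2.57, 2.57, 3.14, 3.14, 3.14, 3.14, 3.14].

### API

Orientations are given as [roll, pitch, yaw] about the fixed x, y, z axes, in that order (R = Rz(yaw) Ry(pitch) Rx(roll)).
In Python, from cell import * gives the robot as it stands. The module is installed in compiled form; this text tells all that it offers.
- The arm moves only by the tool jog_arm, never from a script. Its argument "series" is a list of rows, each a list of 3 entries, a list of its own where there are three numbers: the turn, a rotation vector about the tool's x, y, z in degrees, then the shift along the tool's x, y, z in mm, then the gripper's target within -1 to 1 (shut at 1, half-way at 0, fully open at -1). In form: [[[rx, ry, rz], [dx, dy, dz], hand], ...]. A call has 1 to 8 rows; each row shifts and turns the commanded pose from where the row before left it, along the tool's axes as they then stand; what a row does not reach is not made up. A row lasts 1/8 s, in which the tool goes at most 62.5 mm and 10.7 degrees, less where a joint would pass 70% of its speed; a pose out of reach is approached as far as the arm can. A call is refused whole if a number of a shift passes 62.5 or a number of a turn 10.7, either way. A call with a gripper value outside its range is refused whole. The fingers move at their own pace and stop on an object; the grip force is fixed at half the most. Time passes only in rows, so rows that do not move let the fingers close. It gives the time, the measured TCP pose, the force and the opening at its end, in the units of the state.
- read_state(): the state, without advancing time (a new reading comes with each control period).
- get_image(name): name is "scene" or "top" or "wrist"; returns a dict with "img" (384x512x3 uint8, red, green, blue), "range_z" (384x512 float32, mm along the optical axis (not along the pixel's ray), 0 where there is no reading), "fovy" (degrees; the focal length in pixels is half the picture's height over the tangent of half this angle, whatever the lens; pixels are square), "cx", "cy" (the principal point, pixels), "k1" (the pictures are not rectified: a ray, as slopes to the right and down, at radius r is drawn at 1 + k1 r^2 times it, then the intrinsics apply), "cam_to_world" (4x4, takes a point from camera to world coordinates). Camera axes: x right, y up, looking along -z (the intrinsics and any distortion apply to the point x, -y, -z); pixel columns grow to the right and rows downward; lengths in mm; the calibration is good to about 2 mm. A picture is of the moment at which its call begins.
- finish_job(): hands the job in, once; it reports no verdict.
The state is a dict: "clock": time; "qpos": joint angles; "qd": joint speeds; "tau": joint torques, N m; "eef_pos": TCP position; "tool_rot": TCP orientation; "force": force on the tool from outside, world axes, zero at the start; "torque": the same for the moment, N m; "width": finger opening in mm.
Only numpy, scipy, OpenCV 4.12 (cv2) and the standard library are available. Lean on these libraries where they do the work, as an engineer would, in place of code of your own. Each camera call takes 0.05 s, during which the arm holds its last target. There are 200 camera calls.

## Working session

There is one attempt and no reset: what is moved stays moved. The work goes in short steps, Python scripts to look and compute and a tool call to move; the robot and the scene stay as the last step left them, time stands still between calls to the robot, and variables do not carry over. Pictures are saved under pics/ and viewed, about 8 in all and at most 12, crops included, and the job is handed in when it is done.

Besides the shell and the picture viewer there is one more tool, called as name(argument=value, ...) on one line, values as JSON. jog_arm: Moves the arm, as the interface text tells. Its arguments: {"type":"object","properties":{"series":{"type":"array"}},"required":["series"]}

```bash
mkdir -p pics
cat > h.py <<'E'
from cell import *
import numpy as np, cv2
def cloud(d):
    h,w=d["range_z"].shape
    f=h/2/np.tan(np.radians(d["fovy"])/2)
    v,u=np.mgrid[0:h,0:w].astype(float)
    K=np.array([[f,0,d["cx"]],[0,f,d["cy"]],[0,0,1.]])
    p=cv2.undistortPoints(np.stack([u.ravel(),v.ravel()],1).reshape(-1,1,2),K,np.array([d["k1"],0,0,0.])).reshape(h,w,2)
    z=d["range_z"]
    P=np.stack([p[...,0]*z,-p[...,1]*z,-z,np.ones_like(z)],-1)@np.array(d["cam_to_world"]).T
    P=P[...,:3]; P[z==0]=np.nan
    return P
def save(n,img): cv2.imwrite(f"pics/{n}.png",img[...,::-1])
E
python3 - <<'E'
from h import *
s=read_state(); print(s)
ims=[]
for n in("scene","top"):
    d=get_image(n); P=cloud(d); np.savez(n,P=P,img=d["img"]); save(n,d["img"]); print(n,np.round(d["cam_to_world"],2).tolist(),d["fovy"],d["k1"])
E
```

```text
{'clock': 0.0, 'qpos': array([-1.2688035 ,  0.62931708,  0.0384479 ,  1.518404  , -0.02700439,
        0.99628821, -0.02001083]), 'qd': array([-0.0005515 ,  0.00092667, -0.00092274,  0.00223273, -0.00053234,
        0.0001752 ,  0.00023797]), 'tau': array([-6.79161917e-05, -5.63402832e+01,  1.22607294e+00, -1.93452930e+01,
        1.08661762e-02,  1.02984751e-02,  9.53359738e-07]), 'eef_pos': array([233.47441212, 605.98789076, 255.39646153]), 'tool_rot': array([-1.5580935 ,  1.56889783, -1.92590517]), 'force': array([-0.72112151, -0.00318505,  0.3518561 ]), 'torque': array([0.03994219, 0.03416903, 0.0289689 ]), 'width': 85.04995597200977}
scene [[0.46, -0.71, 0.54, 1072.64], [0.89, 0.35, -0.29, -340.7], [0.01, 0.61, 0.79, 977.91], [0.0, 0.0, 0.0, 1.0]] 56.40280639534668 0.020981839716842737
top [[0.02, 0.99, -0.13, 346.66], [-1.0, 0.02, 0.01, -56.67], [0.01, 0.13, 0.99, 1507.99], [0.0, 0.0, 0.0, 1.0]] 50.99374436938203 -0.04952677803320384
```

View pics/scene.png

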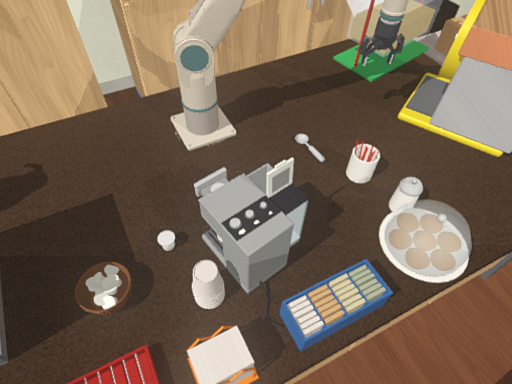

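View pics/top.png

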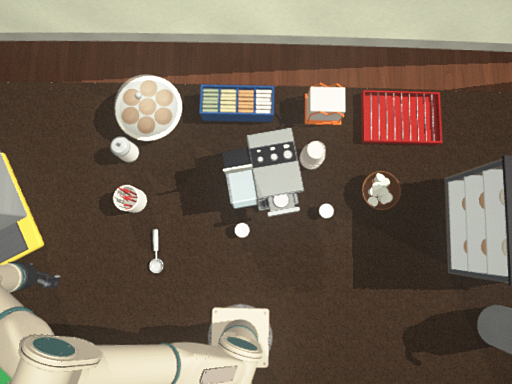

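The scene picture shows the brewer centred near (250,225) with its lid up near (280,177). In the top picture the housing is near (277,162), the drawer sticks out towards the robot at (283,203), and the lid is near (240,190). Next I'll fit the pose from the depth data.

Run:
```python
from h import *
T=np.load("top.npz"); P,img=T["P"],T["img"]
S=np.load("scene.npz"); Q,im2=S["P"],S["img"]
for nm,P_,box in (("top",P,(120,225,215,315)),("scene",Q,(150,290,180,320))):
    sub=P_[box[0]:box[1],box[2]:box[3]]
    m=(abs(sub[...,2]-235)<5)
    pts=sub[m][:,:2].astype(np.float32)
    print(nm,len(pts),np.median(sub[m][:,2]))
    mm=m.astype(np.uint8); n,l,st,c=cv2.connectedComponentsWithStats(mm); k=1+np.argmax(st[1:,4])
    pp=sub[l==k][:,:2].astype(np.float32); print(cv2.minAreaRect(pp),st[k])
# buttons: crop enlarge
c1=cv2.resize(img[115:225,215:320],None,fx=5,fy=5,interpolation=cv2.INTER_CUBIC)
c2=cv2.resize(im2[150:290,180:320],None,fx=4,fy=4,interpolation=cv2.INTER_CUBIC)
c1=cv2.resize(c1,(390,408)); c2=cv2.resize(c2,(408,408)); save("crop",np.hstack([c1,c2]))
for r in range(122,220,6): print(r,[ (int(P[r,c,2]) if P[r,c,2]==P[r,c,2] else -1) for c in range(216,312,5)])
```

```text
top 2621 234.19670558169787
((600.8651123046875, -106.69450378417969), (210.6710662841797, 149.72259521484375), 11.260427474975586) [  32    8   56   70 2611]
scene 3580 232.57823602224954
((589.08935546875, -65.22515869140625), (209.66909790039062, 234.6797637939453), 12.30230712890625) [  19   24   94   81 3580]
122 [-2, 1, 0, 3, 2, -1, 0, 0, -4, 0, -4, -1, -7, -2, 2, -2, 0, -4, 5, 10]
128 [-3, 1, 1, -1, -4, -2, 1, -3, 3, -2, 2, 5, 5, 1, 233, -3, 0, -4, 2, -4]
134 [-5, 0, -2, 0, -3, 1, -4, 238, 233, 230, 233, 232, 231, 232, 234, 235, 3, 3, 0, 0]
140 [0, 2, 6, 3, 3, -4, 0, 232, 239, 231, 230, 226, 231, 235, 234, 233, 2, -4, -2, -5]
146 [0, 1, 0, 2, -3, 2, -3, 230, 234, 237, 237, 230, 232, 229, 234, 232, -3, 3, 117, 138]
152 [-10, 220, 223, 215, 219, 226, 226, 235, 235, 231, 230, 234, 234, 236, 242, 233, -4, 57, 129, 141]
158 [-1, 0, 226, 222, 221, 225, 219, 237, 238, 240, 235, 239, 233, 232, 239, 232, 230, 54, 98, 132]
164 [-2, 0, 223, 219, 225, 224, 222, 233, 233, 234, 238, 236, 231, 234, 239, 233, 233, 6, 61, 78]
170 [2, 2, 307, 288, 267, 240, 20, 98, 235, 239, 237, 233, 234, 233, 236, 235, 232, 1, 2, 4]
176 [3, 1, 213, 25, 27, 27, 25, 215, 233, 230, 234, 231, 235, 234, 232, 233, 229, 1, 0, -2]
182 [0, -7, -1, 18, 23, 26, 23, 55, 232, 231, 233, 233, 230, 232, 235, 231, 229, 230, 6, 1]
188 [0, 5, 3, 42, 27, 25, 24, 25, 235, 231, 234, 230, 231, 237, 228, 237, 236, 233, 0, 5]
194 [-3, -1, 5, 128, 31, 22, 22, 23, 223, 234, 237, 228, 232, 205, 202, 191, -3, 3, -2, 1]
200 [-4, 0, -1, 207, 21, 219, 215, 187, 20, 64, 28, 203, 205, 202, 205, 195, 23, 0, -7, 0]
206 [0, -4, -7, -5, 72, 37, 4, -2, -5, 35, 28, 197, 197, 204, 200, 195, -1, 0, -4, -3]
212 [1, -7, 3, 0, 6, -1, 0, 0, -2, 3, 0, 224, 224, 222, 221, 198, -2, 1, 5, 0]
218 [1, -4, 0, -1, 1, 1, 4, 1, 0, -3, 0, 3, 0, 2, 0, 1, 0, 2, 4, -4]
```

View pics/crop.png

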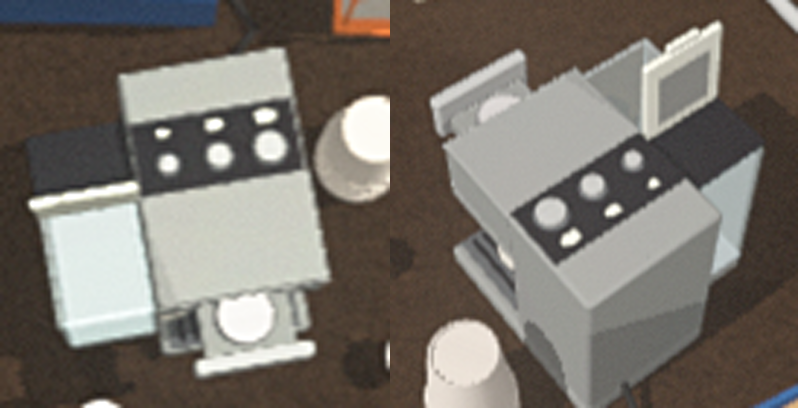

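The crops show the large button at the right-hand end of the row, top-image pixel ≈(288,155). The lid is slightly past upright, and the drawer plate is out at the front.

```bash
cat >> h.py <<'E'
from scipy.spatial.transform import Rotation as Ro
YAW=np.radians(11.26); O=np.array([591.1,-108.6,0])
RB=Ro.from_euler('z',YAW).as_matrix()
def w2b(p): return (np.asarray(p)-O)@RB
def b2w(p): return np.asarray(p)@RB.T+O
def tool():
    s=read_state(); R=Ro.from_euler('xyz',s["tool_rot"]).as_matrix()
    return s["eef_pos"],R,s
E
python3 - <<'E'
from h import *
p,R,s=tool(); print("tool axes (cols) in brewer frame\n",np.round(RB.T@R,3),"tcp",np.round(w2b(p)))
for nm in("top","scene"):
    d=np.load(nm+".npz"); P,im=d["P"],d["img"].astype(int); B=w2b(P)
    hsv=cv2.cvtColor(d["img"],cv2.COLOR_RGB2HSV)
    # buttons: bright on dark panel
    m=(B[...,2]>228)&(B[...,2]<252)&(abs(B[...,1])<72)&(B[...,0]>10)&(B[...,0]<75)&(im.min(-1)>120)
    n,l,st,c=cv2.connectedComponentsWithStats(m.astype(np.uint8))
    for k in range(1,n):
        if st[k,4]>4: print(nm,"blob",st[k,4],c[k].round(1),np.nanmedian(B[l==k],0).round(1))
    m=(B[...,1]>84)&(B[...,1]<156)&(B[...,2]>232)&(B[...,2]<330)&(abs(B[...,0])<110)
    q=B[m]; 
    if len(q)>10:
        print(nm,"lid",len(q),q.min(0).round(),q.max(0).round())
        for lo in range(230,330,20):
            k=(q[:,2]>=lo)&(q[:,2]<lo+20)
            if k.sum()>3: print("  z",lo,k.sum(),np.median(q[k],0).round(1), np.percentile(q[k,1],[2,98]).round())
    m=(abs(B[...,1])<60)&(B[...,2]>212)&(B[...,2]<230)&(B[...,0]<-98)&(B[...,0]>-220)
    q=B[m]; print(nm,"drawer",len(q),np.median(q,0).round(1),np.percentile(q,[3,97],axis=0).round(1))
    m=(abs(B[...,1])<60)&(B[...,2]>228)&(B[...,0]<-80); q=B[m]
    if len(q)>5: print("front edge",np.percentile(q,[3,50],axis=0).round())
E
```

```text
tool axes (cols) in brewer frame
 [[-0.001  0.535  0.845]
 [-0.001  0.845 -0.535]
 [-1.    -0.002  0.   ]] tcp [-211.  771.  255.]
top blob 87 [271.  143.5] [ 71.6  -2.1 233.5]
top blob 25 [286.  145.6] [ 56.  -48.1 236.2]
top blob 17 [271.9 148.2] [ 54.9  -1.4 236. ]
top blob 9 [258.4 150.7] [ 54.7  43.7 236.1]
top blob 63 [287.4 154. ] [ 26.  -46.7 241.1]
top blob 41 [273.7 156.4] [ 26.2  -2.3 240.1]
top blob 25 [259.9 158.7] [ 26.8  42.7 239.8]
top lid 119 [ -4.  84. 233.] [  3. 156. 324.]
  z 230 11 [  0.8 111.8 244.2] [ 87. 147.]
  z 250 19 [-2.000e-01  1.210e+02  2.593e+02] [ 89. 152.]
  z 270 15 [ -1.6 129.8 279.1] [ 90. 154.]
  z 290 21 [ -3.1 119.  303.6] [ 85. 152.]
  z 310 53 [ -1.5 121.3 315.4] [ 85. 155.]
top drawer 144 [-149.9   -0.3  220.5] [[-156.5  -47.3  214. ]
 [-142.9   48.1  225.2]]
front edge [[-95. -56. 229.]
 [-88.  -1. 234.]]
scene blob 37 [262.8 204.5] [ 24.3  45.3 238.9]
scene blob 61 [249.1 213.4] [2.450e+01 2.000e-01 2.396e+02]
scene blob 13 [270.2 212.4] [ 52.6  47.2 234.2]
scene blob 239 [255.7 228.6] [ 68.8 -12.9 231.4]
scene blob 99 [234.8 222.8] [ 25.8 -44.9 240.1]
scene blob 21 [256.2 221.6] [ 52.3   2.4 233.5]
scene blob 34 [241.6 231.1] [ 52.1 -43.8 233.9]
scene lid 505 [ -8.  84. 233.] [  7. 156. 322.]
  z 230 90 [  5.3 118.6 241.1] [ 86. 154.]
  z 250 109 [  4.1 119.4 260.5] [ 85. 154.]
  z 270 106 [  2.3 117.  280.8] [ 85. 154.]
  z 290 128 [3.000e-01 1.156e+02 3.003e+02] [ 85. 153.]
  z 310 72 [ -2.3 121.5 313.4] [ 88. 152.]
scene drawer 186 [-148.5   -3.4  219.1] [[-157.6  -49.5  212.6]
 [-143.3   47.3  223.1]]
front edge [[-95. -56. 230.]
 [-88.  -3. 232.]]
```

jog_arm(series=[[[-8, 0, 0], [-34, 0, 0], 1], [[-8, 0, 0], [-34, 0, 0], 1], [[-8, 0, 0], [-34, 0, 0], 1], [[-8.3, 0, 0], [-34, 0, 0], 1], [[0, 0, 0], [0, -40, 16], 1], [[0, 0, 0], [0, -40, 16], 1], [[0, 0, 0], [0, -40, 16], 1], [[0, 0, 0], [0, 0, 0], 1]])

```text
clock: 1.1
eef_pos: [307.3, 494.7, 392.4]
tool_rot: [-1.125, 1.568, -0.936]
force: [0.3, 0.7, 0.0]
width: 0.3
```

```bash
cat > st.py <<'E'
from h import *
p,R,s=tool(); print("axes\n",np.round(RB.T@R,3),"tcp_b",np.round(w2b(p),1),"F_b",np.round(s["force"]@RB,1),s["clock"],s["width"],np.round(s["qpos"],2))
E
python3 st.py
```

```text
axes
 [[ 0.001  0.007  1.   ]
 [-0.003  1.    -0.007]
 [-1.    -0.003  0.001]] tcp_b [-160.5  647.1  392.4] F_b [0.4 0.6 0. ] 1.1 0.28418686950628524 [-1.    0.41 -0.09  1.51  0.04  1.22  0.66]
```

jog_arm(series=[[[0, 0, 0], [0, -45, 25], 1], [[0, 0, 0], [0, -45, 25], 1], [[0, 0, 0], [0, -45, 25], 1], [[0, 0, 0], [0, -45, 25], 1], [[0, 0, 0], [0, -45, 25], 1], [[0, 0, 0], [0, -45, 25], 1], [[0, 0, 0], [0, -45, 25], 1], [[0, 0, 0], [0, -45, 25], 1]])

```text
clock: 2.1
eef_pos: [571.1, 184.0, 391.9]
tool_rot: [2.13, 1.57, 2.328]
force: [0.2, 0.7, -0.1]
width: -0.0
```

jog_arm(series=[[[0, 0, 0], [0, -42, 5], 1], [[0, 0, 0], [0, -42, 5], 1], [[0, 0, 0], [0, -42, 0], 1], [[0, 0, 0], [0, -40, 0], 1], [[0, 0, 0], [0, 0, 0], 1]])

```text
clock: 2.72
eef_pos: [613.0, 19.3, 391.7]
tool_rot: [-2.009, 1.568, -1.819]
force: [-0.3, 0.6, -0.3]
width: -0.3
```

```bash
python3 st.py
```

```text
axes
 [[-0.001  0.006  1.   ]
 [-0.002  1.    -0.006]
 [-1.    -0.002 -0.001]] tcp_b [ 46.5 121.2 391.7] F_b [-0.2  0.6 -0.3] 2.725 -0.34580134164790227 [-0.11  0.46  0.05  1.43 -0.02  1.25  1.7 ]
```

jog_arm(series=[[[0, 0, 0], [45, 0, 0], 1], [[0, 0, 0], [45, 0, 0], 1], [[0, 0, 0], [0, 0, -26], 1], [[0, 0, 0], [0, 0, -14], 1], [[0, 0, 0], [0, 0, -14], 1], [[0, 0, 0], [0, 0, 0], 1]])

```text
clock: 3.48
eef_pos: [558.8, 13.4, 302.5]
tool_rot: [2.368, 1.57, 2.565]
force: [0.6, 0.1, 0.4]
width: -0.1
```

```bash
python3 st.py
python3 - <<'E'
from h import *
d=get_image("scene"); save("s2",cv2.resize(d["img"][120:280,160:340],None,fx=3,fy=3,interpolation=cv2.INTER_CUBIC))
E
```

```text
axes
 [[-0.001 -0.     1.   ]
 [ 0.001  1.     0.   ]
 [-1.     0.001 -0.001]] tcp_b [ -7.9 125.9 302.5] F_b [ 0.6 -0.   0.4] 3.475 -0.07035972770318479 [-0.1   0.45  0.04  1.72 -0.02  0.98  1.72]
```

View pics/s2.png

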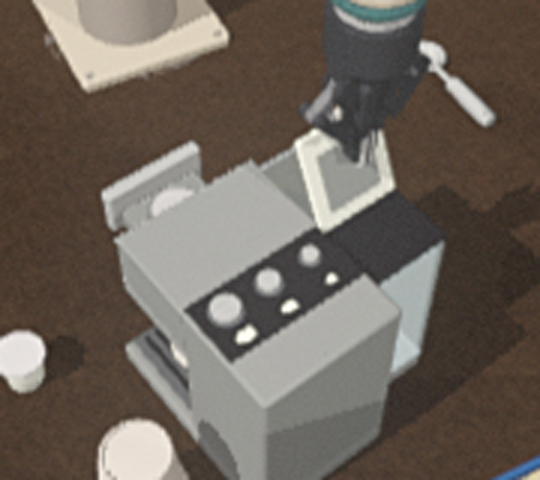

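The picture shows the fingertips behind the lid at about (355,160), with the lid tilting towards the robot as planned.

jog_arm(series=[[[0, 0, 0], [2, -2, -12], 1], [[0, 0, 0], [5, -2, -12], 1], [[0, 0, 0], [11, 0, -17], 1], [[0, 0, 0], [8, 0, -6], 1], [[0, 0, 0], [8, 0, -6], 1], [[0, 0, 0], [10, 0, -4], 1], [[0, 0, 0], [9, 0, 0], 1], [[0, 0, 0], [0, 0, 0], 1]])

```text
clock: 4.53
eef_pos: [504.1, -2.3, 248.4]
tool_rot: [2.962, 1.569, -3.125]
force: [1.3, -0.8, -0.3]
width: -0.0
```

```bash
python3 st.py
```

```text
axes
 [[-0.002  0.001  1.   ]
 [ 0.     1.    -0.001]
 [-1.     0.    -0.002]] tcp_b [-64.5 121.2 248.4] F_b [ 1.1 -1.  -0.3] 4.525 -0.013071296732132138 [-0.08  0.43  0.04  1.93 -0.02  0.78  1.74]
```

Nearly shut. I'll press down in small steps and watch the force.

jog_arm(series=[[[0, 0, 0], [3, 0, 0], 1], [[0, 0, 0], [2, 0, 0], 1], [[0, 0, 0], [0, 0, 0], 1]])

```text
clock: 4.9
eef_pos: [504.7, -2.3, 247.1]
tool_rot: [0.016, 1.569, 0.211]
force: [-7.8, 0.4, 22.6]
width: 0.1
```

jog_arm(series=[[[0, 0, 0], [3, 0, 0], 1], [[0, 0, 0], [0, 0, 0], 1]])

```text
clock: 5.15
eef_pos: [504.8, -2.3, 246.7]
tool_rot: [0.018, 1.568, 0.213]
force: [-12.8, 0.2, 43.6]
width: -0.2
```

The lid is against its stop: tip z ≈ 222 mm and force 44 N. I'll retract and move to the front of the drawer.

jog_arm(series=[[[0, 0, 0], [-28, 0, 0], 1], [[0, 0, 0], [-28, 0, 0], 1], [[0, 0, 0], [0, -30, -30], 1], [[0, 0, 0], [0, -30, -30], 1], [[0, 0, 0], [0, -30, -30], 1], [[0, 0, 0], [0, -31, -30], 1], [[0, 0, 0], [0, 0, 0], 1]])

```text
clock: 6.02
eef_pos: [408.6, -147.2, 297.6]
tool_rot: [-2.028, 1.57, -1.838]
force: [0.2, 0.0, 0.2]
width: -0.4
```

```bash
python3 st.py
python3 - <<'E'
from h import *
d=get_image("scene"); save("s3",cv2.resize(d["img"][120:280,160:340],None,fx=3,fy=3,interpolation=cv2.INTER_CUBIC))
B=w2b(cloud(d)); m=(B[...,1]>84)&(B[...,1]<156)&(B[...,0]>-90)&(B[...,0]<-5)&(B[...,2]>190)&(B[...,2]<245)
q=B[m]; print(len(q),np.polyfit(q[:,0],q[:,2],1))
E
```

```text
axes
 [[-0.001  0.007  1.   ]
 [-0.001  1.    -0.007]
 [-1.    -0.001 -0.001]] tcp_b [-186.5   -2.2  297.6] F_b [0.2 0.  0.2] 6.025 -0.44446694941236325 [ 0.2   0.27  0.1   2.03 -0.03  0.85  2.08]
610 [-2.89144823e-03  2.20945543e+02]
```

View pics/s3.png

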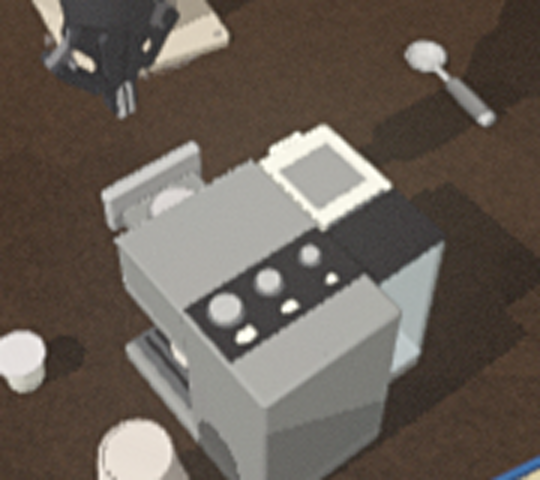

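The lid lies flat (measured slope −0.003 rad). The fingers are in front of the drawer, so I'll lower them and check.

jog_arm(series=[[[0, 0, 0], [28, 1, 0], 1], [[0, 0, 0], [27, 1, 0], 1], [[0, 0, 0], [27, 0, 0], 1], [[0, 0, 0], [0, 0, 0], 1]])

```text
clock: 6.58
eef_pos: [409.6, -141.0, 214.0]
tool_rot: [2.512, 1.567, 2.71]
force: [0.1, -0.5, 0.2]
width: -0.2
```

```bash
python3 st.py
```

```text
axes
 [[-0.003 -0.002  1.   ]
 [ 0.002  1.     0.002]
 [-1.     0.002 -0.003]] tcp_b [-184.4    3.7  214. ] F_b [ 0.  -0.5  0.2] 6.575 -0.21478469800997652 [ 0.21  0.4   0.08  2.14 -0.05  0.61  2.09]
```

jog_arm(series=[[[0, 0, 0], [0, -2, 12], 1], [[0, 0, 0], [0, -1, 12], 1], [[0, 0, 0], [0, 0, 12], 1], [[0, 0, 0], [0, 0, 12], 1], [[0, 0, 0], [0, 0, 8], 1], [[0, 0, 0], [0, 0, 4], 1], [[0, 0, 0], [0, 0, 0], 1]])

```text
clock: 7.45
eef_pos: [470.0, -133.7, 215.3]
tool_rot: [-0.278, 1.57, -0.082]
force: [0.3, -0.0, -0.4]
width: -0.0
```

jog_arm(series=[[[0, 0, 0], [0, 0, 4], 1], [[0, 0, 0], [0, 0, 0], 1]])

```text
clock: 7.7
eef_pos: [471.4, -133.3, 215.1]
tool_rot: [2.913, 1.567, 3.108]
force: [-4.8, -1.5, 3.2]
width: -0.3
```

```bash
python3 st.py
```

```text
axes
 [[-0.004  0.001  1.   ]
 [ 0.001  1.    -0.001]
 [-1.     0.001 -0.004]] tcp_b [-122.2   -0.9  215.1] F_b [-5.  -0.6  3.2] 7.7 -0.31997491521341487 [ 0.16  0.46  0.08  2.   -0.05  0.68  2.04]
```

jog_arm(series=[[[0, 0, 0], [0, 0, 4], 1], [[0, 0, 0], [0, 0, 2], 1], [[0, 0, 0], [0, 0, 0], 1]])

```text
clock: 8.07
eef_pos: [471.6, -133.2, 214.6]
tool_rot: [2.926, 1.556, 3.119]
force: [-17.3, -2.9, 12.1]
width: 0.3
```

```bash
python3 st.py
```

```text
axes
 [[-0.015  0.003  1.   ]
 [ 0.003  1.    -0.003]
 [-1.     0.003 -0.015]] tcp_b [-122.    -0.8  214.6] F_b [-17.5   0.5  12.1] 8.075 0.33598042111102566 [ 0.16  0.47  0.08  1.99 -0.05  0.7   2.04]
```

The drawer is at its stop: 0.2 mm of travel for 12 N more. I'll back off, rise, and move over the large button.

jog_arm(series=[[[0, 0, 0], [0, 0, -30], 1], [[0, 0, 0], [-45, 0, 0], 1], [[0, 0, 0], [-45, 0, 0], 1], [[0, 0, 0], [0, -11, 42], 1], [[0, 0, 0], [0, -11, 42], 1], [[0, 0, 0], [0, -11, 42], 1], [[0, 0, 0], [0, -11, 42], 1], [[0, 0, 0], [0, 0, 0], 1]])

```text
clock: 9.07
eef_pos: [625.8, -147.3, 304.2]
tool_rot: [0.11, 1.569, 0.307]
force: [-0.5, 0.3, -0.6]
width: -0.1
```

```bash
python3 st.py
python3 - <<'E'
from h import *
d=get_image("scene"); B=w2b(cloud(d)); c1=cv2.resize(d["img"][120:280,160:340],(450,400),interpolation=cv2.INTER_CUBIC)
m=(abs(B[...,1])<60)&(B[...,2]>212)&(B[...,2]<226)&(B[...,0]<-98)&(B[...,0]>-220)
q=B[m]; print(len(q),np.percentile(q,[3,50,97],axis=0).round(1))
t=get_image("top"); c2=cv2.resize(t["img"][115:225,215:315],(350,400),interpolation=cv2.INTER_CUBIC)
save("s4",np.hstack([c1,c2]))
E
```

```text
axes
 [[ 0.002 -0.001  1.   ]
 [ 0.     1.     0.001]
 [-1.     0.     0.002]] tcp_b [ 26.5 -44.7 304.2] F_b [-0.4  0.4 -0.6] 9.075 -0.10881156216705089 [ 0.14  0.57  0.09  1.48 -0.05  1.09  2.  ]
31 [[-111.2  -48.8  217.9]
 [-107.7  -30.3  220.5]
 [-104.1   -9.6  222.4]]
```

View pics/s4.png

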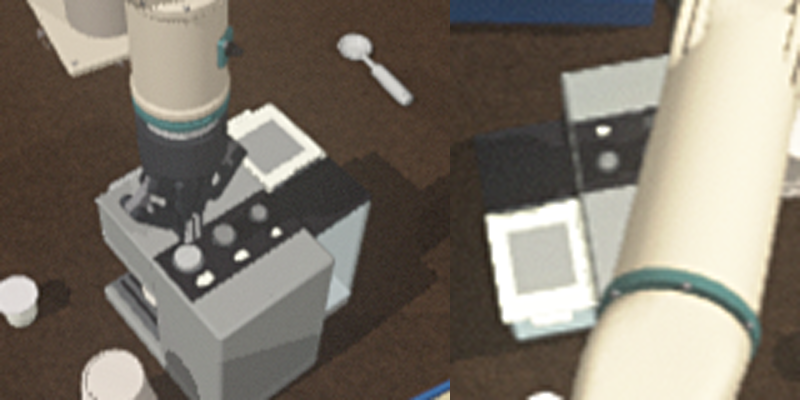

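The drawer plate now measures at x ≈ −111 mm, so it is home. The tips are over the large button, near (188,240) in the left panel. Pressing now.

jog_arm(series=[[[0, 0, 0], [20, 0, 0], 1], [[0, 0, 0], [12, 0, 0], 1], [[0, 0, 0], [4, 0, 0], 1], [[0, 0, 0], [4, 0, 0], 1], [[0, 0, 0], [2, 0, 0], 1], [[0, 0, 0], [0, 0, 0], 1]])

```text
clock: 9.93
eef_pos: [622.9, -148.2, 263.8]
tool_rot: [-1.947, 1.571, -1.751]
force: [-2.5, -0.3, 3.9]
width: 0.1
```

jog_arm(series=[[[0, 0, 0], [3, 0, 0], 1], [[0, 0, 0], [1, 0, 0], 1], [[0, 0, 0], [0, 0, 0], 1], [[0, 0, 0], [0, 0, 0], 1]])

```text
clock: 10.42
eef_pos: [623.1, -148.2, 262.4]
tool_rot: [-0.336, 1.569, -0.14]
force: [-7.1, 1.4, 18.2]
width: -0.3
```

Bottomed out: 18 N at the stop, TCP z 262.4 mm. Releasing.

jog_arm(series=[[[0, 0, 0], [-15, 0, 0], 1], [[0, 0, 0], [-40, 0, 0], 1], [[0, 0, 0], [-50, 0, 0], 1], [[0, 0, 0], [0, 40, -40], 1], [[0, 0, 0], [0, 50, -40], 1], [[0, 0, 0], [0, 50, -30], 1], [[0, 0, 0], [0, 50, 0], 1], [[0, 0, 0], [0, 50, 0], 1]])

```text
clock: 11.42
eef_pos: [469.4, 66.5, 364.8]
tool_rot: [0.076, 1.569, 0.271]
force: [1.4, 0.2, 0.3]
width: 0.2
```

jog_arm(series=[[[0, 0, 0], [0, 50, 0], 1], [[0, 0, 0], [0, 50, 0], 1], [[0, 0, 0], [0, 50, 0], 1], [[0, 0, 0], [0, 0, 0], 1], [[0, 0, 0], [0, 0, 0], 1]])

```text
clock: 12.05
eef_pos: [440.7, 211.5, 364.2]
tool_rot: [-1.192, 1.57, -0.996]
force: [0.5, -1.1, -0.5]
width: -0.2
```

```bash
python3 st.py
python3 - <<'E'
from h import *
cs=[]
for n,b in(("scene",(120,290,150,320)),("top",(115,225,205,315))):
    d=get_image(n); B=w2b(cloud(d)); cs.append(cv2.resize(d["img"][b[0]:b[1],b[2]:b[3]],(400,400),interpolation=cv2.INTER_CUBIC))
    def med(m): q=B[m]; return len(q),np.percentile(q,[3,50,97],axis=0).round(1).tolist() if len(q) else 0
    print(n,"drawer",med((abs(B[...,1])<60)&(B[...,2]>212)&(B[...,2]<226)&(B[...,0]<-98)&(B[...,0]>-220)))
    q=B[(B[...,1]>84)&(B[...,1]<156)&(B[...,0]>-90)&(B[...,0]<-5)&(B[...,2]>190)&(B[...,2]<245)]; print("lid",len(q),np.polyfit(q[:,0],q[:,2],1).round(4))
    print("button",med(np.hypot(B[...,0]-26,B[...,1]+45)<8))
save("s5",np.hstack(cs))
E
```

```text
axes
 [[ 0.     0.001  1.   ]
 [-0.001  1.    -0.001]
 [-1.    -0.001  0.   ]] tcp_b [-84.9 343.3 364.2] F_b [ 0.3 -1.2 -0.5] 12.05 -0.19777250807143124 [-0.47  0.28 -0.05  1.8   0.02  1.07  1.24]
scene drawer (69, [[-111.5, -48.1, 217.6], [-107.9, -1.3, 220.0], [-104.0, 46.2, 223.0]])
lid 603 [-2.800000e-03  2.209384e+02]
button (27, [[20.5, -51.0, 237.6], [26.3, -44.8, 240.9], [32.2, -38.2, 242.8]])
top drawer (124, [[-110.3, -48.7, 214.5], [-104.9, -2.2, 220.9], [-98.5, 47.4, 225.7]])
lid 583 [5.700000e-03 2.226405e+02]
button (20, [[19.9, -52.2, 239.0], [26.2, -45.1, 243.5], [33.0, -38.9, 245.3]])
```

View pics/s5.png

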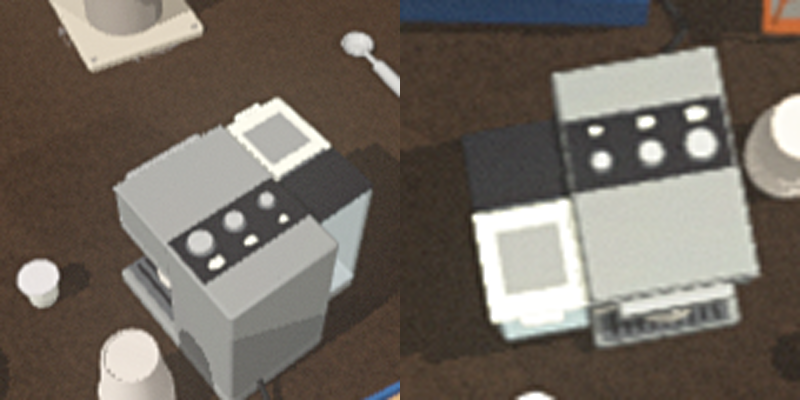

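The lid is flat, the drawer is home, the button is up again, and the arm is clear.

```bash
python3 -c "
from cell import *
print(finish_job())"
```

```text
the job is handed in; nothing more can be done
None
```

I shut the tank lid, pushed the pod drawer home, pressed the large-cup button right down and released it. I then moved the arm clear and handed the job in at about 12 s; no verdict was reported.

- **Lid:** it was pushed against its stop at about 44 N. The last images show it flat, with slopes of −0.003 rad (scene camera) and +0.006 rad (top camera), against a limit of 0.05 rad.
- **Drawer:** it was pushed against its stop at about 17 N. Its front face measures x ≈ −110 to −111.5 mm, where fully home is −111 mm.
- **Large button:** it went down to its stop at about 18 N, after both lid and drawer were shut. Its top is back at about 241 to 243.5 mm, against 242.5 mm when up.
- **Everything else:** I did not measure the mug or the bystanders' positions at the end. The fingers never went near the mug, the other two buttons or anything on the counter, and the cup stack and pods in the last picture look undisturbed.

No check failed. The two cameras differed by 1 to 3 mm in height, which is about the calibration error.

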